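# Pack the sanding kit tray

### The arm

A 6-joint arm with a two-finger parallel gripper is mounted at the origin on a cart in front of the work surface, level with it; the furniture and walls round the work are solid. World frame = base frame: x ahead of the robot, y to its left, z up, the work surface at z = 0. Lengths are in m, angles in rad, forces in N, time in s.
With the tool pointing down it reaches from about 0.3 to 0.75 m from the base axis. Payload 8.5 kg.
Tool frame: the origin (TCP) lies midway between the tips of the shut fingers; the grasp point (between the pads) lies 19 mm behind it (manip.grasp_offset is the distance from the TCP to the grasp point, in m); z points along the fingers, y is the line along which they close (so a half turn about z gives the same grasp; the last joint's range is limited). The gripper opens to 88 mm and grips with 3 to 60 N. Pads are 18 mm wide; open, the fingers measure 123 mm over their backs; the gripper's body (75 mm by 187 mm) begins 45 mm behind the grasp point.
Start: joints at [1.045, 0.381, 1.297, -0, 1.464, -0.215], TCP at [0.168, 0.524, 0.239] pointing down, gripper open.
Joint ranges: [-3.11, 3.11], [-0.89, 2.33], [0.22, 2.48], [-1.42, 4.56], [0.17, 2.85], [-2.88, 2.88]. Speed limits (rad/s): [2.39, 2.39, 3.14, 3.14, 3.14, 3.14].

### API

Orientations are given as a unit quaternion [w, x, y, z].
In Python, from workcell import manip gives the robot as it stands.
- The arm moves only by the tool drive_tool, never from a script. Its argument "motion" is a list of rows, each a list of 7 numbers: the shift along the tool's x, y, z normalised to -1 to 1, where 1 is 20 mm, then the turn, a rotation vector about the tool's x, y, z normalised to -1 to 1, where 1 is 0.08 rad, then the opening, from 0 (shut) to 1 (fully open). In form: [[tx, ty, tz, ax, ay, az, grip], ...]. A call has 1 to 8 rows; each row shifts and turns the commanded pose from where the row before left it, along the tool's axes as they then stand; what a row does not reach is not made up. A row lasts 1/12 s, in which the tool goes at most 41.7 mm and 7.16 degrees, less where a joint would pass 70% of its speed; a pose out of reach is approached as far as the arm can. A call with a number of a shift or a turn outside -1 to 1 is refused whole. A call with a gripper value outside its range is refused whole. The fingers move at their own pace and stop on an object; "force" is the grip in N (left out, the last holds). Time passes only in rows, so rows that do not move let the fingers close. It gives the time, the measured TCP pose, the force, the opening and the grip force at its end, in the units of the state.
- manip.get_obs(): the state, without advancing time (a new reading comes with each control period).
- manip.snapshot(name): name is "side" or "top"; returns the picture (400x640x3 uint8, blue, green, red); there is no depth.
- manip.camera_model(name): a dict with "camera_matrix" (3x3 intrinsics, pixels), "R" (3x3) and "t" (3): a world point X has camera coordinates R X + t. Camera axes: x right, y down, z forward; pixel columns grow to the right and rows downward; lengths in m; the calibration is good to about 2 mm. A picture is of the moment at which its call begins. camera_model takes no time and is no camera call.
- manip.finish_job(): hands the job in; it is judged then, once.
The state is a dict: "clock": time; "joints": joint angles; "joint_velocities": joint speeds; "joint_efforts": joint torques, N m; "eef_pos": TCP position; "ee_rot": TCP orientation; "contact_force": force on the tool from outside, world axes, zero at the start; "torque": the same for the moment, N m; "grip_width": opening from 0.0 (shut) to 1.0 (fully open); "grip_force": force on a finger pad.
Only numpy, scipy, OpenCV 4.12 (cv2) and the standard library are available. Lean on these libraries where they do the work, as an engineer would, in place of code of your own. Each camera call takes 0.05 s, during which the arm holds its last target. There are 200 camera calls.

### The job

Pack the red-and-white grease tin and the yellow tape measure that stand to the left and right of the low wooden tray (not the similar ones among the tools at the far right) into that tray, beside the sanding block that already lies in it. It is a tight fit: all three must end up flat on the tray's floor side by side, the tin and the tape measure standing upright as they stand now and nothing perched on a wall or on another item. Leave the glue bottle, the spring clamp and the wood offcut where they are.

Things in the scene. Friction and masses are not known exactly. Their poses are not given: they have to be found in the camera images.
- kit_tray: open wooden tray, grey felt floor, fixed to the bench. Inside 138 mm (its x) by 114 mm (its y); walls 8 mm thick, rim 30 mm and inner floor 6 mm above the bench. Origin: centre of its underside; z up. The block fills its +x end. In the free space (79 x 114 mm) the tin fits at one y end, the tape measure at the other with its thickness along the tray's y; no other way fits
- sanding_block: brown sanding block with a cork-coloured top, 56 mm (its x) x 100 mm (its y) x 31 mm high, loose, 150 g, lying in the tray with its long side along the tray's y, within 3 mm of the +x wall. Origin: centre of its underside; z up
- grease_tin: beside the tray: round tin with a red side, a white lid and a red label on top; diameter 69 mm, 50 mm high, 90 to 180 g, standing upright. Origin: centre of its underside; z up
- tape_measure: beside the tray: yellow tape measure with black broad faces, standing upright on a narrow edge: 30 mm thick (its x, -15 to +15; 34 mm with the clip), 66 mm long (its y, -31 to +35), 62 mm high, 150 to 310 g. Grasp it across its thickness. Origin: on its underside; z up
- glue_red: bystander: white glue bottle with red cap, 45 mm in diameter, 155 mm high, standing. Origin: centre of its underside; z up
- spring_clamp: bystander: black and orange spring clamp, 71 x 110 x 24 mm, lying flat. Origin: centre of its underside
- wood_offcut: bystander: pale wood offcut 45 x 110 (its y) x 35 mm, lying behind the tray. Origin: centre of its underside. Above it a wall shelf overhangs the bench: front edge at x = 0.60 m, underside 0.475 m above the bench, for all y > -0.29 m; keep the wrist clear of it when swinging across
Mind the look-alikes: they are no part of the job. Of the things that look like the grease_tin, the middle-sized one is meant.

How it is judged:
By the outcome, as a careful person would: the job done as asked, in the order asked, and still so for the second after the job is handed in, with the robot touching nothing.
It also fails if it takes over 51 s, if anything falls off the work surface, if the arm or the gripper's body presses on something with over 40 N, if the wrist force passes 120 N, or if a joint passes its speed limit or range.

## Working session

There is one attempt and no reset: what is moved stays moved. The work goes in short steps, Python scripts to look and compute and a tool call to move; the robot and the scene stay as the last step left them, time stands still between calls to the robot, and variables do not carry over. Pictures are saved under pics/ and viewed, at most 12 in all, crops included, and the job is handed in when it is done.

Besides the shell and the picture viewer there is one more tool, called after "Emit:" as name(argument=value, ...), one argument or row to a line, values as JSON. drive_tool: Moves the arm, as the interface text tells. Its arguments: {"type":"object","properties":{"motion":{"type":"array"},"force":{"type":"number"}},"required":["motion"]}

```bash
mkdir -p pics
python3 - <<'E'
from workcell import manip
import cv2,numpy as np
for n in("top","side"):
    cv2.imwrite(f"pics/{n}0.png",manip.snapshot(n)); c=manip.camera_model(n)
    np.savez(f"{n}.npz",**{k:np.array(c[k]) for k in("camera_matrix","R","t")}); print(n,c)
print(manip.get_obs(),manip.grasp_offset)
E
```

```text
top {'camera_matrix': array([[410.64434001,   0.        , 318.59987919],
       [  0.        , 410.64434001, 206.25119813],
       [  0.        ,   0.        ,   1.        ]]), 'R': array([[-0.01893135, -0.99969482, -0.01587068],
       [-0.9868989 ,  0.02122812, -0.15993727],
       [ 0.16022537,  0.01263493, -0.98699959]]), 't': array([0.01243876, 0.47195422, 1.07420854])}
side {'camera_matrix': array([[508.3311785 ,   0.        , 329.35624177],
       [  0.        , 508.3311785 , 199.10645973],
       [  0.        ,   0.        ,   1.        ]]), 'R': array([[ 0.91333646, -0.40651672, -0.02367825],
       [-0.26648372, -0.55272706, -0.789607  ],
       [ 0.30790084,  0.72748674, -0.61315587]]), 't': array([-0.4270819 ,  0.12848724,  1.23685917])}
{'clock': 0.1, 'joints': array([ 1.04471081e+00,  3.81113951e-01,  1.29812484e+00,  1.73754990e-05,
        1.46356191e+00, -2.15288239e-01]), 'joint_velocities': array([ 0.00093003, -0.00102849, -0.00235033,  0.00071761, -0.00097747,
        0.0002117 ]), 'joint_efforts': array([ 3.96892719e-03, -4.38647819e+01, -2.24914008e+01,  7.14627793e-02,
        3.42106575e-02, -2.44824440e-05]), 'eef_pos': array([0.1680737 , 0.52344901, 0.23822766]), 'ee_rot': array([-2.26860712e-04,  1.54774843e-01,  9.87949585e-01, -5.59866251e-04]), 'contact_force': array([ 0.18368013, -0.05550815,  0.25138956]), 'torque': array([-0.04013695, -0.02932694, -0.03829419]), 'grip_force': 0.0, 'grip_width': 0.9985764261518163} 0.0187
```

View pics/top0.png

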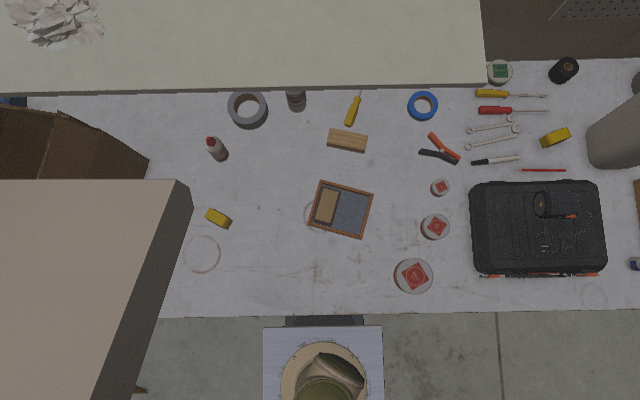

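View pics/side0.png

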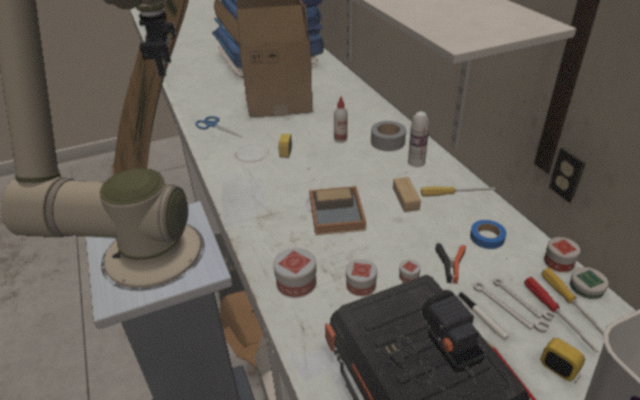

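The top view shows the tray at about (341,209) with the block in its left part. The tape is at (218,218), and the middle-sized of the three tins on the right is at (435,227). The side view shows the tray at (337,209), the tin at (361,276) and the tape at (285,145).

```bash
cat > h.py <<'E'
import cv2,numpy as np
def cam(n): 
    d=np.load(f"{n}.npz"); return d["camera_matrix"],d["R"],d["t"]
def ray(n,uv,z):
    K,R,t=cam(n); uv=np.atleast_2d(np.float64(uv))
    d=np.c_[uv,np.ones(len(uv))]@np.linalg.inv(K).T@R; c=-R.T@t
    return (c+d*((z-c[2])/d[:,2])[:,None])[:,:2]
def proj(n,X):
    K,R,t=cam(n); return cv2.projectPoints(np.float64(X).reshape(-1,1,3),cv2.Rodrigues(R)[0],t,K,None)[0][:,0]
def big(mask_img,roi,lo,hi,s=4):
    x,y,w,h=roi; c=cv2.resize(mask_img[y:y+h,x:x+w],None,fx=s,fy=s,interpolation=cv2.INTER_CUBIC)
    m=cv2.inRange(cv2.cvtColor(c,cv2.COLOR_BGR2HSV),np.array(lo),np.array(hi))
    cs=cv2.findContours(m,cv2.RETR_EXTERNAL,cv2.CHAIN_APPROX_NONE)[0]
    k=max(cs,key=cv2.contourArea)[:,0]
    return (k+.5)/s-.5+[x,y],c,m
def rect(P): return cv2.minAreaRect((P*1000).astype(np.float32))
E
python3 - <<'E'
from h import *
t=cv2.imread("pics/top0.png"); s=cv2.imread("pics/side0.png")
k,c1,m1=big(t,(300,170,85,80),(5,110,50),(20,255,255)); print("tray",rect(ray("top",k,.03)))
k,c2,m2=big(t,(195,195,50,45),(20,120,60),(35,255,255)); print("tape",rect(ray("top",k,.062)))
k,c3,m3=big(s,(300,175,75,65),(5,90,40),(20,255,255)); print("tray side",rect(ray("side",k,.03)))
k,c4,m4=big(s,(270,125,30,40),(20,120,60),(35,255,255)); print("tape side",rect(ray("side",k,.062)))
cs=[big(t,(415,205,40,40),(0,0,0),(180,255,255))[1],c2,c1]
def pad(i,b): 
    o=np.zeros((400,400,3),np.uint8); i=i[:400,:400] ; o[:i.shape[0],:i.shape[1]]=i; return o
c5=cv2.resize(s[250:305,335:390],None,fx=5,fy=5)
c6=cv2.resize(s[125:170,265:310],None,fx=5,fy=5)
a=np.hstack([pad(cv2.resize(t[207:247,415:455],None,fx=7,fy=7),0)[:290,:290],pad(cv2.resize(t[200:240,198:238],None,fx=7,fy=7),0)[:290,:290]])
b=np.hstack([pad(c5,0)[:290,:290],pad(c6,0)[:290,:290]])
cv2.imwrite("pics/c1.png",np.vstack([a,b]))
g=np.hstack([cv2.resize(c1,(340,320)),cv2.resize(cv2.cvtColor(m1,8),(340,320))])
cv2.imwrite("pics/c2.png",g)
E
```

```text
tray ((465.8063049316406, -55.419281005859375), (152.5371551513672, 129.6545867919922), 72.9092788696289)
tape ((442.51910400390625, 269.3646240234375), (71.28469848632812, 30.14845085144043), 60.24127197265625)
tray side ((455.8041076660156, -74.04441833496094), (173.5381317138672, 126.29499816894531), 72.54988098144531)
tape side ((424.84130859375, 230.4781494140625), (115.94746398925781, 27.91086196899414), 65.43620300292969)
```

View pics/c1.png

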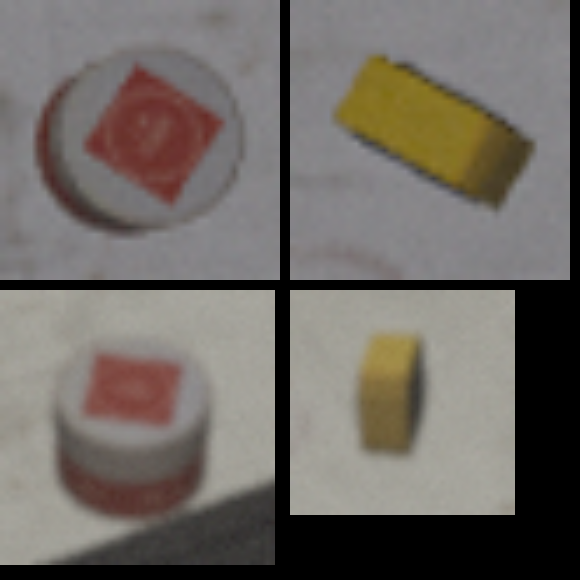

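View pics/c2.png

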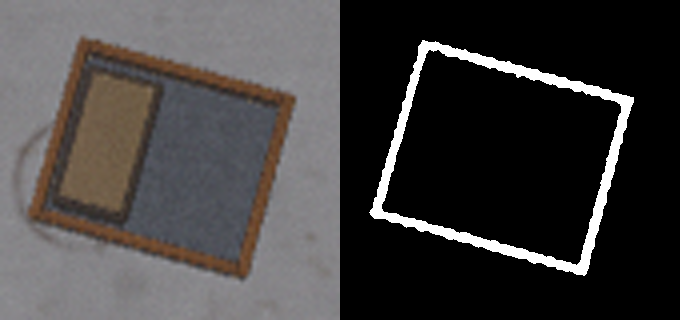

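Run:
```python
from h import *
t=cv2.imread("pics/top0.png"); s=cv2.imread("pics/side0.png")
for n in("top","side"):
    K,R,T=cam(n); print(n,"cam at",-R.T@T)
print("tin top",ray("top",[415+148/7-.5,207+138/7-.5],.05),"side",ray("side",[335+131/5-.5,250+102/5-.5],.05))
l=ray("top",[[415+52/7,227],[415+245/7,227]],.05); print("dia",np.linalg.norm(l[0]-l[1]))
k=big(t,(415,205,40,40),(0,90,60),(12,255,255))[0]
# label (diamond) centre
a=big(t,(425,212,24,28),(0,110,90),(180,255,255))[0]; print("label",ray("top",cv2.minAreaRect(a.astype(np.float32))[0],.05))
b=big(s,(348,257,30,22),(0,80,80),(180,255,255))[0]; print("label side",ray("side",b.mean(0),.05))
for v in(60,110,125,135):
    k=big(t,(195,195,50,45),(20,120,v),(35,255,255))[0]; P=ray("top",k,.062); r=rect(P); print(v,r); print(np.round(cv2.boxPoints(r),1).tolist())
for v in(100,150): 
    k=big(s,(270,125,30,40),(18,90,v),(35,255,255))[0]; print("side",k.min(0),k.max(0),rect(ray("side",k,.062)))
```

```text
top cam at [ 0.29389113 -0.01115629  1.13592387]
side cam at [ 0.04347926 -1.0023962   0.84972933]
tin top [[ 0.41000612 -0.30594045]] side [[ 0.40450887 -0.31208583]]
dia 0.07261581518547547
label [[ 0.41106939 -0.3083844 ]]
label side [[ 0.40568908 -0.31139977]]
60 ((442.51910400390625, 269.3646240234375), (71.28469848632812, 30.14845085144043), 60.24127197265625)
[[411.70001220703125, 245.89999389648438], [437.8999938964844, 230.89999389648438], [473.29998779296875, 292.79998779296875], [447.1000061035156, 307.79998779296875]]
110 ((446.39862060546875, 276.2742919921875), (55.42286682128906, 28.98566246032715), 60.48486328125)
[[420.1000061035156, 259.29998779296875], [445.3999938964844, 245.0], [472.70001220703125, 293.20001220703125], [447.3999938964844, 307.5]]
125 ((446.8899841308594, 277.10955810546875), (53.5274772644043, 27.768198013305664), 60.91754150390625)
[[421.70001220703125, 260.5], [446.0, 247.0], [472.0, 293.79998779296875], [447.79998779296875, 307.20001220703125]]
135 ((450.5486145019531, 269.89605712890625), (39.87721252441406, 11.937973022460938), 60.12853240966797)
[[435.3999938964844, 255.60000610351562], [445.79998779296875, 249.60000610351562], [465.70001220703125, 284.20001220703125], [455.29998779296875, 290.20001220703125]]
side [278.875 133.875] [290.125 156.375] ((423.5660705566406, 229.02105712890625), (125.55477142333984, 31.591564178466797), 65.16056060791016)
side [279.125 133.875] [288.875 141.375] ((438.70721435546875, 267.00146484375), (43.826202392578125, 25.50349998474121), 61.17047119140625)
```

Emit:
drive_tool(
  motion=[
    [0,-0.5,0,0,0,1,1],
    [0,-1,0,0,0,1,1],
    [0,-1,0,0,0,1,1],
    [0,-1,0,0,0,1,1],
  ],
)

```text
clock: 0.43
eef_pos: [0.1377, 0.4598, 0.2382]
ee_rot: [-0.0, 0.312, 0.95, -0.001]
contact_force: [0.1, -0.1, 1.0]
grip_width: 0.997
grip_force: 0.0
```

```bash
cat > plan.py <<'E'
import sys,numpy as np
from scipy.spatial.transform import Rotation as Ro
from workcell import manip
# usage: plan.py x y z yaw_deg : remaining shift/turn in tool axes, in move units
x,y,z,yaw=map(float,sys.argv[1:5]); o=manip.get_obs(); q=o["ee_rot"]
R=Ro.from_quat(q,scalar_first=True); Y=np.radians(yaw)
c,s=np.cos(Y),np.sin(Y); G=Ro.from_matrix(np.array([[-s,c,0],[c,s,0],[0,0,-1]]).T.reshape(3,3).T)
G=Ro.from_matrix(np.column_stack([[-s,c,0],[c,s,0],[0,0,-1]]))
d=np.array([x,y,z])-o["eef_pos"]
print("turn units",np.round((R.inv()*G).as_rotvec()/.08,2),"shift units now",np.round(R.inv().apply(d)/.02,2),"after turn",np.round(G.inv().apply(d)/.02,2),"joints",np.round(o["joints"],2))
E
python3 plan.py .446 .276 .15 -29.7
```

```text
turn units [-1.000e-02  1.000e-02  1.818e+01] shift units now [-17.86   1.75   4.41] after turn [-0.34 17.94  4.41] joints [ 1.03  0.26  1.48 -0.    1.4   0.1 ]
```

Emit:
drive_tool(
  motion=[
    [0,0,0,0,0,1,1],
    [0,0,0,0,0,1,1],
    [0,0,0,0,0,1,1],
    [0,0,0,0,0,1,1],
    [0,0,0,0,0,1,1],
    [0,0,0,0,0,1,1],
    [0,0,0,0,0,1,1],
    [0,0,0,0,0,1,1],
  ],
)

```text
clock: 1.1
eef_pos: [0.1379, 0.4606, 0.2384]
ee_rot: [0.0, 0.595, 0.804, -0.0]
contact_force: [0.2, 0.8, 0.4]
grip_width: 1.0
grip_force: 0.0
```

Emit:
drive_tool(
  motion=[
    [0,0,0,0,0,1,1],
    [0,0,0,0,0,1,1],
    [0,0,0,0,0,1,1],
    [0,0,0,0,0,1,1],
    [0,0,0,0,0,1,1],
    [0,0,0,0,0,1,1],
    [0,0,0,0,0,1,1],
    [0,0,0,0,0,1,1],
  ],
)

```text
clock: 1.77
eef_pos: [0.1379, 0.4606, 0.2384]
ee_rot: [0.0, 0.818, 0.576, -0.0]
contact_force: [-0.3, -0.4, -0.2]
grip_width: 1.0
grip_force: 0.0
```

```bash
python3 plan.py .446 .276 .12 -29.7
```

```text
turn units [-0.    0.01  2.18] shift units now [-3.49 17.62  5.92] after turn [-0.38 17.96  5.92] joints [1.03 0.26 1.48 0.   1.4  1.38]
```

Emit:
drive_tool(
  motion=[
    [0,0,0,0,0,1,1],
    [0,0,0,0,0,1,1],
    [0,0.5,0,0,0,0.18,1],
    [0,1,0,0,0,0,1],
    [0,1,0,0,0,0,1],
    [0,1,0,0,0,0,1],
    [0,1,0,0,0,0,1],
    [0,1,0,0,0,0,1],
  ],
)

```text
clock: 2.43
eef_pos: [0.235, 0.4057, 0.2386]
ee_rot: [0.0, 0.863, 0.505, -0.0]
contact_force: [0.8, 0.5, -0.2]
grip_width: 0.999
grip_force: 0.0
```

Emit:
drive_tool(
  motion=[
    [0,1,0.2,0,0,0,1],
    [0,1,0.6,0,0,0,1],
    [0,1,0.6,0,0,0,1],
    [0,1,0.6,0,0,0,1],
    [0,1,0.6,0,0,0,1],
    [0,1,0.6,0,0,0,1],
    [0,1,0.6,0,0,0,1],
    [-0.2,1,0.6,0,0,0,1],
  ],
)

```text
clock: 3.1
eef_pos: [0.3725, 0.3236, 0.15]
ee_rot: [0.0, 0.863, 0.505, 0.0]
contact_force: [-0.1, 0.7, -0.3]
grip_width: 0.997
grip_force: 0.0
```

Emit:
drive_tool(
  motion=[
    [-0.1,1,0.6,0,0,0,1],
    [-0.1,1,0.5,0,0,0,1],
    [0,1,0.5,0,0,0,1],
    [0,0.8,0.2,0,0,0,1],
    [0,0.65,0.1,0,0,0,1],
    [0,0,0,0,0,0,1],
  ],
)

```text
clock: 3.6
eef_pos: [0.4486, 0.2761, 0.1125]
ee_rot: [0.0, 0.864, 0.503, 0.0]
contact_force: [-0.3, -0.3, -0.2]
grip_width: 0.999
grip_force: 0.0
```

```bash
python3 plan.py .446 .276 .03 -29.7
python3 - <<'E'
from h import *
from workcell import manip
t=manip.snapshot("top");s=manip.snapshot("side");cv2.imwrite("pics/t1.png",t);cv2.imwrite("pics/s1.png",s)
cv2.imwrite("pics/v1.png",np.hstack([cv2.resize(t[170:270,160:260],(390,390)),cv2.resize(s[90:190,240:340],(390,390))]))
E
```

```text
turn units [ 0.01 -0.    0.03] shift units now [-0.07 -0.11  4.13] after turn [-0.07 -0.11  4.13] joints [ 0.33  0.47  1.55 -0.    1.12  0.84]
```

View pics/v1.png

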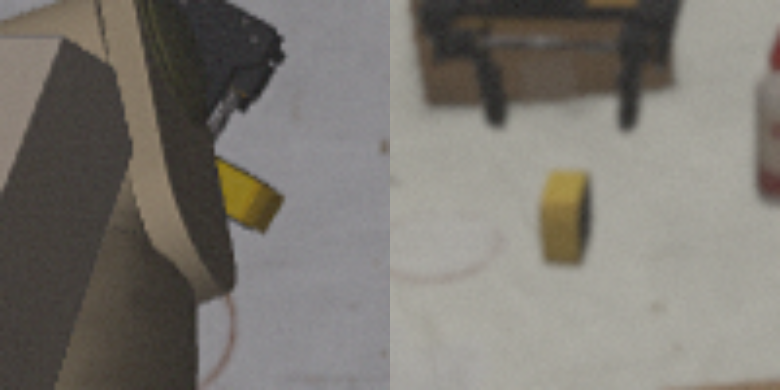

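The left half is the top view: the arm hides most of the tape, leaving a corner at (250,195). The right half is the side view: the fingertips at (495,120) and (628,120) straddle the tape at (567,215).

Emit:
drive_tool(
  motion=[
    [-0.07,-0.1,0.7,0,0,0,1],
    [0,0,0.8,0,0,0,1],
    [0,0,0.8,0,0,0,1],
    [0,0,0.8,0,0,0,1],
    [0,0,0.7,0,0,0,1],
    [0,0,0.33,0,0,0,1],
    [0,0,0,0,0,0,1],
  ],
)

```text
clock: 4.28
eef_pos: [0.4432, 0.2774, 0.0295]
ee_rot: [-0.0, 0.863, 0.504, -0.001]
contact_force: [-0.4, -0.3, 0.5]
grip_width: 0.999
grip_force: 0.0
```

Emit:
drive_tool(
  motion=[
    [0,0,0,0,0,0,0.5],
    [0,0,0,0,0,0,0.3],
    [0,0,0,0,0,0,0.2],
    [0,0,0,0,0,0,0],
    [0,0,0,0,0,0,0],
    [0,0,0,0,0,0,0],
  ],
  force=25,
)

```text
clock: 4.78
eef_pos: [0.4443, 0.277, 0.0304]
ee_rot: [0.0, 0.864, 0.504, 0.0]
contact_force: [-0.2, -0.1, 0.2]
grip_width: 0.569
grip_force: 0.0
```

Emit:
drive_tool(
  motion=[
    [0,0,0,0,0,0,0],
    [0,0,0,0,0,0,0],
    [0,0,0,0,0,0,0],
    [0,0,0,0,0,0,0],
    [0,0,0,0,0,0,0],
  ],
)

```text
clock: 5.2
eef_pos: [0.4442, 0.277, 0.0301]
ee_rot: [-0.0, 0.864, 0.504, -0.0]
contact_force: [0.1, 0.4, 0.0]
grip_width: 0.339
grip_force: 24.6
```

```bash
python3 - <<'E'
from h import *
t=cv2.imread("pics/top0.png")
_,c,m=big(t,(300,170,85,80),(5,110,50),(20,255,255))
yy,xx=np.nonzero(m); P=ray("top",np.c_[(xx+.5)/4-.5+300,(yy+.5)/4-.5+170],.03)-[.4658,-.0554]
a=np.radians(72.9); ux=np.array([np.cos(a),np.sin(a)]); uy=np.array([-ux[1],ux[0]])
U=P@ux*1000;V=P@uy*1000
for lo in(-50,-25,0,25):
    s=(U>lo)&(U<lo+25); print("x",lo,[np.round(np.percentile(V[s&g],[1,99]),1) for g in(V>35,V<-35)])
for lo in(-45,-15,15):
    s=(V>lo)&(V<lo+30); print("y",lo,[np.round(np.percentile(U[s&g],[1,99]),1) for g in(U>65,U<-55)])
hsv=cv2.cvtColor(c,cv2.COLOR_BGR2HSV)
E
python3 plan.py .4310 -.0731 .13 -17.1;python3 plan.py .4310 -.0731 .13 -17.1|tail -c 60
```

```text
x -50 [array([57.2, 64.3]), array([-64.3, -57. ])]
x -25 [array([57.2, 64.3]), array([-64.3, -56.7])]
x 0 [array([57.2, 64.4]), array([-64.4, -56.3])]
x 25 [array([57.5, 64.5]), array([-64.2, -57. ])]
y -45 [array([69.5, 75.5]), array([-75.9, -68.9])]
y -15 [array([69.1, 75.3]), array([-76. , -69.1])]
y 15 [array([69. , 75.4]), array([-75.9, -69. ])]
turn units [-0.   0.  -2.7] shift units now [-15.57   8.04  -4.99] after turn [-16.93   4.52  -4.99] joints [0.33 0.59 1.65 0.   0.91 0.85]
16.93   4.52  -4.99] joints [0.33 0.59 1.65 0.   0.91 0.85]
```

Emit:
drive_tool(
  motion=[
    [0,0,-0.5,0,0,0,0],
    [0,0,-1,0,0,0,0],
    [0,0,-1,0,0,0,0],
    [0,0,-1,0,0,-0.7,0],
    [0,0,-0.5,0,0,-1,0],
    [0,0,0,0,0,-1,0],
    [0,0,0,0,0,0,0],
  ],
)

```text
clock: 5.78
eef_pos: [0.4443, 0.2771, 0.1112]
ee_rot: [0.0, 0.804, 0.595, 0.001]
contact_force: [-0.3, 0.2, -2.7]
grip_width: 0.342
grip_force: 24.6
```

```bash
python3 plan.py .4224 -.0729 .11 -17.1
```

```text
turn units [ 0.01 -0.01  0.04] shift units now [-17.06   4.05   0.05] after turn [-17.05   4.1    0.06] joints [ 0.33  0.47  1.57 -0.    1.11  0.63]
```

Emit:
drive_tool(
  motion=[
    [-0.5,0.1,0,0,0,0,0],
    [-1,0.24,0,0,0,0,0],
    [-1,0.24,0,0,0,0,0],
    [-1,0.24,0,0,0,0,0],
    [-1,0.24,0,0,0,0,0],
    [-1,0.24,0,0,0,0,0],
    [-1,0.24,0,0,0,0,0],
    [-1,0.24,0,0,0,0,0],
  ],
)

```text
clock: 6.45
eef_pos: [0.4334, 0.1217, 0.1099]
ee_rot: [-0.0, 0.805, 0.593, -0.001]
contact_force: [0.1, 0.6, -1.8]
grip_width: 0.341
grip_force: 24.6
```

Emit:
drive_tool(
  motion=[
    [-1,0.24,0,0,0,0,0],
    [-1,0.24,0,0,0,0,0],
    [-1,0.24,0,0,0,0,0],
    [-1,0.24,0,0,0,0,0],
    [-1,0.24,0,0,0,0,0],
    [-1,0.24,0,0,0,0,0],
    [-1,0.24,0,0,0,0,0],
    [-1,0.24,0,0,0,0,0],
  ],
)

```text
clock: 7.12
eef_pos: [0.4229, -0.0423, 0.1099]
ee_rot: [-0.0, 0.805, 0.593, -0.0]
contact_force: [0.7, 0.0, -2.1]
grip_width: 0.345
grip_force: 24.6
```

Emit:
drive_tool(
  motion=[
    [-1,0.24,1,0,0,0,0],
    [-0.55,0.15,0.75,0,0,0,0],
    [0,0,0,0,0,0,0],
    [0,0,0,0,0,0,0],
  ],
)

```text
clock: 7.45
eef_pos: [0.4213, -0.0731, 0.0748]
ee_rot: [-0.001, 0.805, 0.593, -0.001]
contact_force: [0.1, -0.0, -2.1]
grip_width: 0.34
grip_force: 24.6
```

```bash
python3 plan.py .4224 -.0729 .036 -17.1
python3 - <<'E'
from h import *
from workcell import manip
t=manip.snapshot("top");s=manip.snapshot("side");cv2.imwrite("pics/t2.png",t);cv2.imwrite("pics/s2.png",s)
cv2.imwrite("pics/v2.png",np.hstack([cv2.resize(t[160:260,290:390],(400,400)),cv2.resize(s[140:240,290:390],(400,400))]))
E
```

```text
turn units [-0.03 -0.01 -0.04] shift units now [0.03 0.05 1.94] after turn [0.03 0.05 1.94] joints [-0.45  0.39  1.86  0.    0.89 -0.15]
```

View pics/v2.png

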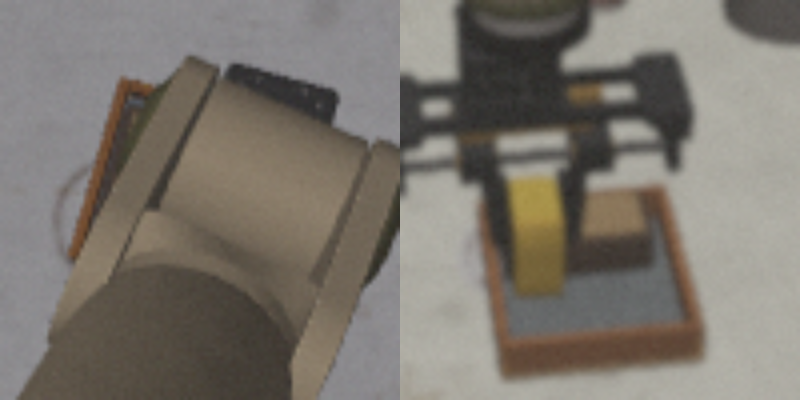

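The top view is blocked by the wrist. The side view shows the tape hanging above the tray's near-left end: yellow face at columns 512 to 563, bottom row 295, front rim corners at (498,345) and (700,328).

Run:
```python
from h import *
a=np.radians(72.9); ux=np.array([np.cos(a),np.sin(a)]); uy=np.array([-ux[1],ux[0]])
W=lambda x,y,z:[*(np.array([.4658,-.0554])+x/1e3*ux+y/1e3*uy),z]
f=lambda P:np.round((proj("side",P)-[290,140])*4+[400,0],1).tolist()
print("rim -x+y,-x-y,+x-y",f([W(-77,65,.03),W(-77,-65,.03),W(77,-65,.03)]))
s=cv2.imread("pics/s2.png")
k=big(s,(305,180,35,40),(20,110,50),(35,255,255))[0]; print("yellow",k.min(0),k.max(0), ((k.min(0)-[290,140])*4+[400,0]).round(),((k.max(0)-[290,140])*4+[400,0]).round())
C=np.array([.4213,-.0731])
T=lambda l,w,z:[*(C+l/1e3*ux+w/1e3*uy),z]
print("tape -x end: bottom L,R at .045; top L,R at .107",f([T(-33,15,.045),T(-33,-15,.045),T(-28,15,.107),T(-28,-15,.107)]))
print("mid",f([T(-33,15,.075),T(-33,-15,.075)]))
m=cv2.inRange(cv2.cvtColor(s,cv2.COLOR_BGR2HSV),np.array((20,110,50)),np.array((35,255,255)))
for r in(190,196,202,208,211): 
    q=np.nonzero(m[r,305:340])[0]+305; print(r,(r-140)*4,(q.min()-.5-290)*4+400,(q.max()+.5-290)*4+400)
```

```text
rim -x+y,-x-y,+x-y [[500.6, 340.0], [708.2, 319.9], [668.0, 175.7]]
yellow [316.625 184.375] [330.875 212.625] [506. 178.] [564. 290.]
tape -x end: bottom L,R at .045; top L,R at .107 [[517.7, 305.1], [565.8, 300.5], [513.2, 220.7], [562.6, 216.1]]
mid [[516.0, 267.3], [564.8, 262.7]]
190 200 506.0 562.0
196 224 510.0 562.0
202 248 514.0 558.0
208 272 514.0 562.0
211 284 514.0 558.0
```

Run:
```python
from h import *
a=np.radians(72.9); ux=np.array([np.cos(a),np.sin(a)]); uy=np.array([-ux[1],ux[0]])
W=lambda x,y,z:[*(np.array([.4658,-.0554])+x/1e3*ux+y/1e3*uy),z]
s=cv2.imread("pics/s2.png"); h=cv2.cvtColor(s,cv2.COLOR_BGR2HSV)
for y in(10,-30):
    print("pred inner, outer-top, outer-bottom",proj("side",[W(-69,y,.03),W(-77,y,.03),W(-77,y,0)]).round(1).tolist())
    c=int(round(proj("side",[W(-72,y,.03)])[0][0])); print(c,[(r,*map(int,h[r,c])) for r in range(212,238)])
y=-57
r=206; print("right wall pred inner/outer", proj("side",[W(-20,-57,.03),W(-20,-65,.03)]).round(1).tolist()); 
r=int(round(proj("side",[W(-20,-61,.03)])[0][1])); print(r,[(c,*map(int,h[r,c])) for c in range(352,372)])
print("left pred",proj("side",[W(-50,65,.03),W(-50,57,.03)]).round(1).tolist()); r=int(round(proj("side",[W(-50,61,.03)])[0][1])); print(r,[(c,*map(int,h[r,c])) for c in range(306,322)])
print("tape col",[(r,*map(int,h[r,324])) for r in range(186,222)])
```

```text
pred inner, outer-top, outer-bottom [[336.8, 220.8], [337.2, 222.9], [337.4, 231.9]]
337 [(212, 90, 3, 102), (213, 80, 7, 104), (214, 120, 2, 103), (215, 90, 5, 106), (216, 120, 5, 105), (217, 0, 2, 105), (218, 60, 5, 107), (219, 113, 10, 104), (220, 105, 10, 104), (221, 15, 10, 104), (222, 15, 49, 114), (223, 13, 93, 121), (224, 11, 111, 115), (225, 12, 104, 103), (226, 11, 113, 97), (227, 12, 110, 95), (228, 12, 107, 98), (229, 12, 107, 93), (230, 13, 101, 98), (231, 13, 83, 102), (232, 18, 63, 122), (233, 21, 29, 139), (234, 21, 21, 161), (235, 27, 17, 164), (236, 19, 17, 169), (237, 22, 17, 169)]
pred inner, outer-top, outer-bottom [[352.7, 219.3], [353.2, 221.3], [353.1, 230.4]]
353 [(212, 90, 10, 107), (213, 110, 7, 104), (214, 98, 10, 105), (215, 90, 5, 106), (216, 90, 7, 110), (217, 105, 5, 106), (218, 70, 7, 107), (219, 75, 5, 106), (220, 9, 30, 111), (221, 10, 76, 118), (222, 13, 108, 118), (223, 13, 112, 109), (224, 11, 104, 101), (225, 13, 98, 96), (226, 12, 102, 100), (227, 12, 110, 90), (228, 12, 102, 95), (229, 15, 95, 105), (230, 15, 68, 117), (231, 19, 37, 130), (232
[... 993 characters left out ...]
), (188, 23, 142, 165), (189, 23, 147, 166), (190, 23, 140, 167), (191, 23, 142, 169), (192, 23, 143, 168), (193, 23, 142, 169), (194, 22, 144, 167), (195, 21, 140, 166), (196, 21, 140, 151), (197, 21, 141, 143), (198, 21, 134, 137), (199, 21, 143, 132), (200, 21, 137, 128), (201, 21, 129, 128), (202, 21, 133, 123), (203, 20, 131, 119), (204, 20, 133, 119), (205, 21, 134, 116), (206, 21, 130, 116), (207, 21, 132, 116), (208, 22, 131, 117), (209, 22, 127, 114), (210, 21, 132, 114), (211, 20, 132, 114), (212, 21, 119, 105), (213, 21, 90, 96), (214, 25, 33, 94), (215, 30, 3, 102), (216, 60, 5, 106), (217, 90, 5, 106), (218, 80, 7, 107), (219, 110, 7, 105), (220, 105, 5, 108), (221, 90, 2, 106)]
```

Emit:
drive_tool(
  motion=[
    [-0.15,0.03,0.3,0,0,0,0],
    [0,0,0.4,0,0,0,0],
    [0,0,0.4,0,0,0,0],
    [0,0,0.3,0,0,0,0],
    [0,0,0.3,0,0,0,0],
    [0,0,0.15,0,0,0,0],
    [0,0,0,0,0,0,0],
  ],
)

```text
clock: 8.13
eef_pos: [0.4216, -0.0758, 0.0374]
ee_rot: [-0.001, 0.804, 0.594, -0.0]
contact_force: [-0.2, 0.7, -1.1]
grip_width: 0.345
grip_force: 24.6
```

```bash
python3 plan.py .4224 -.0729 .036 -17.1
python3 - <<'E'
from h import *
from workcell import manip
s=manip.snapshot("side");cv2.imwrite("pics/s3.png",s)
cv2.imwrite("pics/v3.png",cv2.resize(s[150:240,290:390],(800,720))[:600])
E
```

```text
turn units [-0.02 -0.    0.  ] shift units now [ 0.15 -0.    0.07] after turn [ 0.15 -0.    0.07] joints [-0.46  0.46  1.9   0.    0.78 -0.16]
```

View pics/v3.png

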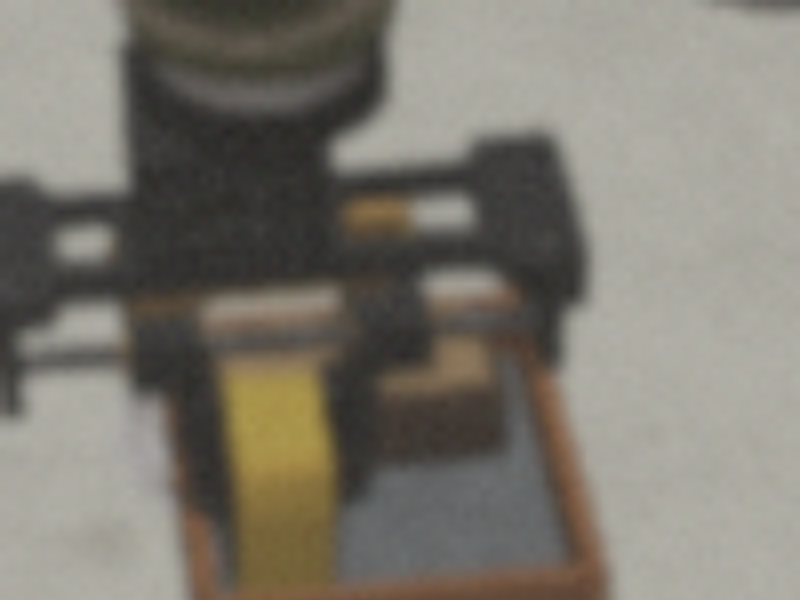

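The side view shows the tape inside the tray at columns 240 to 335. It has a few mm of gap to the left wall at (215,585), and it stands clear of the block. I'll set it down and release.

Emit:
drive_tool(
  motion=[
    [0,0,0.06,0,0,0,0],
    [0,0,0,0,0,0,0],
    [0,0,0,0,0,0,0.45],
    [0,0,0,0,0,0,0.55],
    [0,0,0,0,0,0,0.6],
    [0,0,0,0,0,0,0.6],
    [0,0,0,0,0,0,0.6],
  ],
)

```text
clock: 8.77
eef_pos: [0.4219, -0.076, 0.0371]
ee_rot: [0.0, 0.804, 0.594, 0.0]
contact_force: [-0.9, 0.7, -1.2]
grip_width: 0.598
grip_force: 0.0
```

Emit:
drive_tool(
  motion=[
    [0,0,-0.5,0,0,0,0.6],
    [0,0,-1,0,0,0,0.6],
    [0,0,-1,0,0,0,0.6],
    [0,0,-1,0,0,0,1],
    [0,0,-1,0,0,0,1],
    [0,0,-0.5,0,0,0,1],
  ],
)

```text
clock: 9.27
eef_pos: [0.4223, -0.0762, 0.139]
ee_rot: [0.001, 0.804, 0.594, 0.001]
contact_force: [0.3, 0.3, 0.1]
grip_width: 0.802
grip_force: 0.0
```

```bash
python3 plan.py .409 -.308 .12 0
```

```text
turn units [ 0.03  0.01 -3.73] shift units now [-11.28   2.77   0.96] after turn [-11.59  -0.67   0.95] joints [-0.46  0.29  1.78 -0.    1.08 -0.16]
```

Emit:
drive_tool(
  motion=[
    [0,0,0,0,0,-1,1],
    [0,0,0,0,0,-1,1],
    [0,0,0,0,0,-1,1],
    [-0.5,0,0,0,0,-0.73,1],
    [-1,-0.1,0,0,0,0,1],
    [-1,-0.1,0,0,0,0,1],
    [-1,-0.1,0,0,0,0,1],
    [-1,-0.1,0,0,0,0,1],
  ],
)

```text
clock: 9.93
eef_pos: [0.4131, -0.1668, 0.137]
ee_rot: [0.0, 0.707, 0.707, 0.0]
contact_force: [-0.0, 0.4, -0.1]
grip_width: 1.0
grip_force: 0.0
```

Emit:
drive_tool(
  motion=[
    [-1,-0.1,0,0,0,0,1],
    [-1,-0.1,0,0,0,0,1],
    [-1,-0.1,0,0,0,0,1],
    [-1,0,0,0,0,0,1],
    [-1,0,0,0,0,0,1],
    [-1,0,0.5,0,0,0,1],
    [-0.9,0,0.5,0,0,0,1],
    [0,0,0,0,0,0,1],
  ],
)

```text
clock: 10.6
eef_pos: [0.4068, -0.3062, 0.1155]
ee_rot: [-0.001, 0.708, 0.706, -0.0]
contact_force: [0.2, 0.2, -0.9]
grip_width: 0.997
grip_force: 0.0
```

```bash
python3 plan.py .409 -.308 .034 0
python3 - <<'E'
from h import *
from workcell import manip
t=manip.snapshot("top");s=manip.snapshot("side");cv2.imwrite("pics/t4.png",t);cv2.imwrite("pics/s4.png",s)
cv2.imwrite("pics/v4.png",np.hstack([cv2.resize(t[165:265,300:400],(400,400)),cv2.resize(s[210:310,310:410],(400,400))]))
E
```

```text
turn units [-0.01 -0.01 -0.03] shift units now [-0.09  0.12  4.07] after turn [-0.09  0.11  4.07] joints [-0.88  0.44  1.6  -0.    1.1  -0.88]
```

View pics/v4.png

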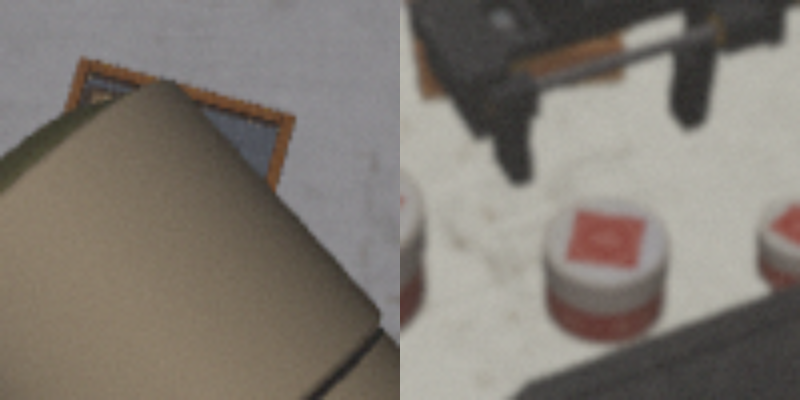

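The top view is hidden by the forearm. The side view shows the fingers at (515,180) and (690,125) centred above the middle tin's lid at (607,240).

Emit:
drive_tool(
  motion=[
    [-0.08,0.1,0.7,0,0,0,1],
    [0,0,0.8,0,0,0,1],
    [0,0,0.8,0,0,0,1],
    [0,0,0.8,0,0,0,1],
    [0,0,0.6,0,0,0,1],
    [0,0,0.35,0,0,0,1],
    [0,0,0,0,0,0,1],
  ],
)

```text
clock: 11.28
eef_pos: [0.4091, -0.3044, 0.0354]
ee_rot: [-0.001, 0.707, 0.707, 0.0]
contact_force: [-0.4, -0.7, -1.0]
grip_width: 0.999
grip_force: 0.0
```

Emit:
drive_tool(
  motion=[
    [0,0,0,0,0,0,0.7],
    [0,0,0,0,0,0,0.6],
    [0,0,0,0,0,0,0.5],
    [0,0,0,0,0,0,0.5],
    [0,0,0,0,0,0,0.5],
    [0,0,0,0,0,0,0.5],
  ],
  force=30,
)

```text
clock: 11.78
eef_pos: [0.4095, -0.3057, 0.0368]
ee_rot: [0.001, 0.707, 0.707, -0.0]
contact_force: [-0.3, 1.5, 6.4]
grip_width: 0.779
grip_force: 30.0
```

```bash
python3 plan.py .409 -.308 .034 0
```

```text
turn units [0.01 0.01 0.  ] shift units now [-0.11 -0.02  0.14] after turn [-0.11 -0.02  0.14] joints [-0.87  0.56  1.68  0.    0.9  -0.87]
```

Emit:
drive_tool(
  motion=[
    [0,0,-0.4,0,0,0,0.5],
    [0,0,-1,0,0,0,0.5],
    [0,0,-1,0,0,0,0.5],
    [0,0,-1,0,0,0,0.5],
    [0,0,-1,0,0,0,0.5],
    [0,0,-0.5,0,0,0,0.5],
    [1,0,0,0,0,0,0.5],
    [1,0,0,0,0,0,0.5],
  ],
)

```text
clock: 12.45
eef_pos: [0.4093, -0.2658, 0.135]
ee_rot: [0.001, 0.708, 0.707, -0.0]
contact_force: [0.8, -0.3, -1.7]
grip_width: 0.777
grip_force: 30.0
```

Emit:
drive_tool(
  motion=[
    [1,0,0,0,0,-1,0.5],
    [0,0,0,0,0,-1,0.5],
    [0,0,0,0,0,-1,0.5],
    [0,0,0,0,0,-1,0.5],
    [0,0,0,0,0,-1,0.5],
    [0,0,0,0,0,-1,0.5],
    [0,0,0,0,0,-1,0.5],
    [0,0,0,0,0,-1,0.5],
  ],
)

```text
clock: 13.12
eef_pos: [0.4092, -0.2455, 0.1344]
ee_rot: [0.0, 0.447, 0.895, -0.0]
contact_force: [-0.3, 0.1, -0.9]
grip_width: 0.781
grip_force: 30.0
```

Emit:
drive_tool(
  motion=[
    [0,0,0,0,0,-1,0.5],
    [0,0,0,0,0,-1,0.5],
    [0,0,0,0,0,-1,0.5],
    [0,0,0,0,0,-1,0.5],
    [0,0,0,0,0,-1,0.5],
    [0,0,0,0,0,-1,0.5],
    [0,0,0,0,0,-1,0.5],
    [0,0,0,0,0,-0.9,0.5],
  ],
)

```text
clock: 13.78
eef_pos: [0.4092, -0.2455, 0.1344]
ee_rot: [0.0, 0.147, 0.989, -0.0]
contact_force: [-0.7, 0.3, -1.2]
grip_width: 0.78
grip_force: 30.0
```

```bash
python3 plan.py .475 -.0885 .115 72.9
```

```text
turn units [-0.    0.    0.05] shift units now [-0.87  8.47  0.97] after turn [-0.84  8.47  0.97] joints [-0.79  0.37  1.66 -0.    1.11 -2.07]
```

Emit:
drive_tool(
  motion=[
    [0,0.5,0,0,0,0.05,0.5],
    [-0.1,1,0,0,0,0,0.5],
    [-0.1,1,0,0,0,0,0.5],
    [-0.1,1,0,0,0,0,0.5],
    [-0.1,1,0,0,0,0,0.5],
    [-0.1,1,0,0,0,0,0.5],
    [-0.1,1,0,0,0,0,0.5],
    [-0.1,1,0,0,0,0,0.5],
  ],
)

```text
clock: 14.45
eef_pos: [0.4675, -0.1049, 0.1343]
ee_rot: [0.0, 0.152, 0.988, 0.0]
contact_force: [0.7, -0.2, -0.9]
grip_width: 0.774
grip_force: 30.0
```

Emit:
drive_tool(
  motion=[
    [-0.14,0.7,0.8,0,0,0,0.5],
    [0,0.27,0.9,0,0,0,0.5],
    [0,0,0.8,0,0,0,0.5],
    [0,0,0,0,0,0,0.5],
    [0,0,0,0,0,0,0.5],
  ],
)

```text
clock: 14.87
eef_pos: [0.4756, -0.0883, 0.0841]
ee_rot: [-0.001, 0.151, 0.988, 0.0]
contact_force: [-0.0, -0.6, -1.0]
grip_width: 0.777
grip_force: 30.0
```

```bash
python3 plan.py .475 -.0885 .043 72.9
python3 - <<'E'
from h import *
from workcell import manip
s=manip.snapshot("side");cv2.imwrite("pics/s5.png",s)
cv2.imwrite("pics/v5.png",cv2.resize(s[165:240,295:395],(800,600)))
E
```

```text
turn units [ 0.   -0.02 -0.07] shift units now [ 0.02 -0.02  2.05] after turn [ 0.02 -0.02  2.05] joints [-0.43  0.45  1.71  0.    0.99 -1.7 ]
```

View pics/v5.png

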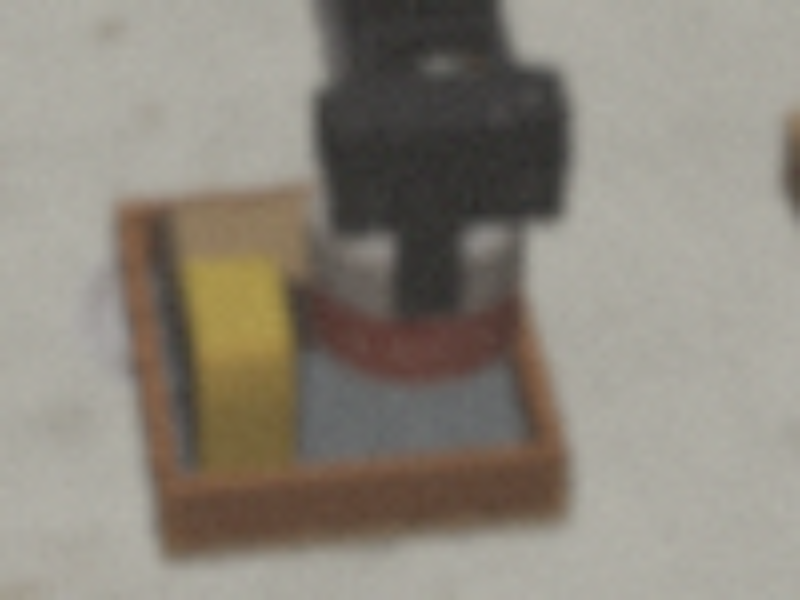

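The side view shows the tape flat in the tray at columns 190 to 298. What looks like its clip faces the left wall. The tin hangs at columns 312 to 522 with its bottom at row 380, and the right inner wall is at about column 535.

Run:
```python
from h import *
f=lambda P:((proj("side",P)-[295,165])*8).round(1).tolist()
a=np.radians(72.9); ux=np.array([np.cos(a),np.sin(a)]); uy=np.array([-ux[1],ux[0]])
W=lambda x,y,z:[*(np.array([.4658,-.0554])+x/1e3*ux+y/1e3*uy),z]
print("tin centre col z=.075,.03",f([W(-29,-20,.075),W(-29,-20,.031)]),"bottom near",f([W(-63.5,-20,.050)]))
print("inner walls at x=-29,z=.03",f([W(-29,57,.03),W(-29,-57,.03)]),"front inner",f([W(-69,57,.03),W(-69,-57,.03)]))
print("tape right edge at x=-29/-62 z=.03",f([W(-29,20.5,.03),W(-63,20.5,.03)]))
```

```text
tin centre col z=.075,.03 [[410.4, 245.7], [410.8, 355.0]] bottom near [[426.9, 376.6]]
inner walls at x=-29,z=.03 [[171.4, 380.1], [525.1, 346.6]] front inner [[184.3, 460.9], [546.7, 426.0]]
tape right edge at x=-29/-62 z=.03 [[285.2, 369.3], [298.5, 437.4]]
```

Run:
```python
from h import *
s=cv2.imread("pics/s5.png"); h=cv2.cvtColor(s,cv2.COLOR_BGR2HSV)
print("tin/wall row 206:",[(c,*map(int,h[206,c])) for c in range(328,368)])
print("row 214 right:",[(c,*map(int,h[214,c])) for c in range(352,370)])
print("row 200",[(c,*map(int,h[200,c])) for c in range(352,366)])
print("row 213 left:",[(c,*map(int,h[213,c])) for c in range(308,336)])
```

```text
tin/wall row 206: [(328, 23, 134, 171), (329, 23, 137, 166), (330, 23, 134, 147), (331, 21, 113, 111), (332, 17, 71, 75), (333, 11, 57, 71), (334, 9, 77, 80), (335, 9, 90, 79), (336, 5, 101, 86), (337, 6, 108, 90), (338, 9, 99, 88), (339, 6, 94, 95), (340, 6, 103, 94), (341, 3, 98, 94), (342, 5, 103, 94), (343, 4, 102, 95), (344, 6, 102, 90), (345, 5, 105, 92), (346, 5, 112, 89), (347, 3, 96, 90), (348, 3, 102, 90), (349, 6, 104, 93), (350, 3, 91, 98), (351, 3, 90, 93), (352, 7, 100, 92), (353, 7, 100, 92), (354, 5, 90, 93), (355, 6, 90, 94), (356, 4, 88, 87), (357, 7, 97, 79), (358, 7, 92, 83), (359, 8, 90, 96), (360, 13, 105, 112), (361, 13, 69, 137), (362, 17, 33, 153), (363, 23, 19, 165), (364, 27, 15, 166), (365, 27, 14, 168), (366, 27, 15, 167), (367, 24, 15, 167)]
row 214 right: [(352, 90, 3, 101), (353, 70, 7, 108), (354, 83, 10, 105), (355, 80, 7, 106), (356, 120, 7, 104), (357, 90, 7, 104), (358, 30, 5, 95), (359, 7, 26, 88), (360, 9, 80, 89), (361, 12, 109, 103), (362, 12, 110, 125), (363, 13, 88, 134), (364, 15, 41, 148), (365, 23, 20, 164), (366, 19, 12, 170), (367, 25, 
[... 214 characters left out ...]
60, 21, 27, 132), (361, 22, 17, 163), (362, 24, 15, 172), (363, 24, 15, 173), (364, 22, 16, 174), (365, 25, 16, 173)]
row 213 left: [(308, 30, 13, 171), (309, 19, 12, 169), (310, 23, 14, 167), (311, 19, 14, 146), (312, 14, 53, 125), (313, 12, 110, 125), (314, 12, 108, 134), (315, 12, 86, 122), (316, 17, 36, 100), (317, 30, 7, 73), (318, 20, 41, 75), (319, 22, 113, 88), (320, 21, 130, 116), (321, 21, 130, 135), (322, 21, 137, 132), (323, 20, 134, 137), (324, 20, 140, 131), (325, 21, 132, 133), (326, 20, 137, 127), (327, 22, 134, 126), (328, 22, 138, 124), (329, 21, 129, 128), (330, 21, 129, 127), (331, 21, 108, 111), (332, 16, 39, 97), (333, 90, 3, 99), (334, 110, 7, 103), (335, 98, 10, 106)]
```

Emit:
drive_tool(
  motion=[
    [0.28,-0.05,0,0,0,0,0.5],
    [0,0,0.3,0,0,0,0.5],
    [0,0,0.3,0,0,0,0.5],
    [0,0,0,0,0,0,0.5],
    [0,0,0,0,0,0,0.5],
  ],
)

```text
clock: 15.33
eef_pos: [0.47, -0.0882, 0.0717]
ee_rot: [-0.0, 0.151, 0.989, 0.0]
contact_force: [-0.2, -0.2, -2.1]
grip_width: 0.773
grip_force: 30.0
```

```bash
python3 plan.py .4698 -.0875 .04 72.9
python3 - <<'E'
from h import *
from workcell import manip
s=manip.snapshot("side");cv2.imwrite("pics/s6.png",s)
cv2.imwrite("pics/v6.png",cv2.resize(s[175:235,300:380],(800,600),interpolation=cv2.INTER_CUBIC))
E
```

```text
turn units [ 0.   -0.01 -0.06] shift units now [0.02 0.03 1.59] after turn [0.02 0.03 1.59] joints [-0.43  0.46  1.73 -0.    0.95 -1.7 ]
```

View pics/v6.png

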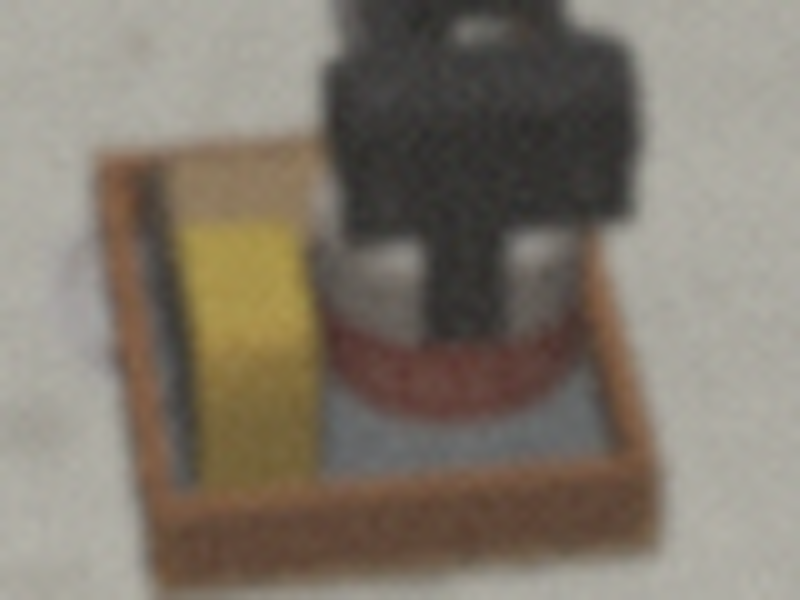

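The tin hangs at columns 322 to 585. It is about 4 mm from the tape's edge (~306) and 2 mm from the right inner wall (~592). Its bottom is at row 418 and the front rim at row 462.

Run:
```python
from h import *
s=cv2.imread("pics/s6.png"); h=cv2.cvtColor(s,cv2.COLOR_BGR2HSV)
a=np.radians(72.9); ux=np.array([np.cos(a),np.sin(a)]); uy=np.array([-ux[1],ux[0]])
W=lambda x,y,z:[*(np.array([.4658,-.0554])+x/1e3*ux+y/1e3*uy),z]
for c in(346,347): print([(r,h[r,c].tolist()) for r in range(212,226)])
print(proj("side",[W(-69,-19,.03),W(-63.5,-19,.0355),W(-77,-19,0)]).round(2))
# tray +x edge rows in the clean first picture
h=cv2.cvtColor(cv2.imread("pics/side0.png"),cv2.COLOR_BGR2HSV)
print("block lower -x edge, pred x=10 y=20 z=.006/.037",proj("side",[W(10,20,.006),W(10,20,.037),W(66,20,.037),W(77,20,.03)]).round(1))
c=int(round(proj("side",[W(10,20,.02)])[0][0])); print(c,[(r,h[r,c].tolist()) for r in range(182,212)])
```

```text
[(212, [5, 101, 98]), (213, [7, 109, 96]), (214, [5, 99, 98]), (215, [7, 102, 95]), (216, [4, 77, 100]), (217, [7, 42, 104]), (218, [12, 12, 110]), (219, [90, 2, 110]), (220, [30, 5, 106]), (221, [11, 37, 116]), (222, [12, 92, 116]), (223, [13, 102, 118]), (224, [10, 108, 102]), (225, [12, 103, 97])]
[(212, [5, 93, 99]), (213, [7, 94, 100]), (214, [4, 88, 102]), (215, [7, 100, 97]), (216, [4, 70, 98]), (217, [6, 36, 105]), (218, [10, 7, 106]), (219, [0, 0, 108]), (220, [20, 7, 105]), (221, [11, 45, 114]), (222, [14, 88, 119]), (223, [12, 116, 114]), (224, [13, 111, 99]), (225, [10, 102, 95])]
[[348.3  219.7 ]
 [347.97 216.61]
 [348.79 230.83]]
block lower -x edge, pred x=10 y=20 z=.006/.037 [[329.2 209. ]
 [329.  199.7]
 [326.5 187.1]
 [326.1 186.7]]
329 [(182, [19, 17, 162]), (183, [30, 13, 162]), (184, [22, 17, 162]), (185, [24, 16, 161]), (186, [23, 20, 164]), (187, [20, 25, 153]), (188, [16, 48, 143]), (189, [15, 73, 129]), (190, [16, 83, 132]), (191, [15, 89, 135]), (192, [17, 87, 138]), (193, [18, 86, 134]), (194, [20, 86, 130]), (195, [16, 84, 134]), (196, [16, 82, 133]), (197, [18, 82, 131]), (198, [17, 86, 128]), (199, [17, 80, 115]), (200, [16, 70, 88]), (201, [13, 55, 74]), (202, [11, 52, 69]), (203, [10, 48, 64]), (204, [9, 49, 67]), (205, [15, 49, 63]), (206, [16, 44, 64]), (207, [21, 40, 63]), (208, [10, 22, 70]), (209, [60, 3, 79]), (210, [75, 6, 91]), (211, [90, 8, 100])]
```

Emit:
drive_tool(
  motion=[
    [0.05,-0.12,0,0,0,0,0.5],
    [0,0,0.2,0,0,0,0.5],
    [0,0,0.3,0,0,0,0.5],
    [0,0,0.3,0,0,0,0.5],
    [0,0,0.3,0,0,0,0.5],
    [0,0,0.2,0,0,0,0.5],
    [0,0,0.1,0,0,0,0.5],
    [0,0,0,0,0,0,0.5],
  ],
)

```text
clock: 16.05
eef_pos: [0.4682, -0.09, 0.0433]
ee_rot: [-0.001, 0.151, 0.989, 0.0]
contact_force: [-0.2, -0.4, -1.5]
grip_width: 0.777
grip_force: 30.0
```

Emit:
drive_tool(
  motion=[
    [0,0,0.05,0,0,0,0.5],
    [0,0,0,0,0,0,0.5],
    [0,0,0,0,0,0,0.5],
  ],
)

```text
clock: 16.3
eef_pos: [0.4686, -0.0902, 0.0431]
ee_rot: [0.0, 0.151, 0.989, -0.0]
contact_force: [-0.2, 0.7, -1.7]
grip_width: 0.776
grip_force: 30.0
```

Emit:
drive_tool(
  motion=[
    [0,0,0.05,0,0,0,0.5],
    [0,0,0.03,0,0,0,0.5],
    [0,0,0,0,0,0,0.5],
  ],
)

```text
clock: 16.55
eef_pos: [0.4686, -0.0902, 0.0427]
ee_rot: [0.001, 0.151, 0.989, -0.0]
contact_force: [-4.5, 1.5, 14.5]
grip_width: 0.777
grip_force: 30.0
```

Run:
```python
from workcell import manip
o=manip.get_obs(); print(o["eef_pos"],o["contact_force"])
```

```text
[ 0.46863859 -0.09022153  0.04270586] [-4.508719    1.50675286 14.45280423]
```

Emit:
drive_tool(
  motion=[
    [0,0,-0.02,0,0,0,0.8],
    [0,0,0,0,0,0,0.88],
    [0,0,0,0,0,0,0.9],
    [0,0,0,0,0,0,0.9],
    [0,0,0,0,0,0,0.9],
  ],
)

```text
clock: 16.97
eef_pos: [0.4684, -0.0901, 0.0416]
ee_rot: [-0.0, 0.151, 0.989, 0.0]
contact_force: [0.8, -0.3, 0.3]
grip_width: 0.902
grip_force: 0.0
```

Emit:
drive_tool(
  motion=[
    [0,0,-0.4,0,0,0,0.9],
    [0,0,-1,0,0,0,0.9],
    [0,0,-1,0,0,0,0.9],
    [0,0,-1,0,0,0,0.9],
    [0,0,-1,0,0,0,0.9],
    [0,0,-1,0,0,0,0.9],
    [0,-1,0,0,0,0,0.9],
    [0,-1,0,0,0,0,0.9],
  ],
)

```text
clock: 17.63
eef_pos: [0.4568, -0.1284, 0.1514]
ee_rot: [0.001, 0.15, 0.989, -0.001]
contact_force: [0.3, 0.3, -0.6]
grip_width: 0.905
grip_force: 0.0
```

Emit:
drive_tool(
  motion=[
    [0,-1,0,0,0,0,0.9],
    [0,-1,0,0,0,0,0.9],
    [0,-1,0,0,0,0,0.9],
    [0,-1,0,0,0,0,0.9],
    [0,-1,0,0,0,0,0.9],
    [0,-1,0,0,0,0,0.9],
    [0,-1,0,0,0,0,0.9],
    [0,-1,0,0,0,0,0.9],
  ],
)

```text
clock: 18.3
eef_pos: [0.4084, -0.2819, 0.1503]
ee_rot: [0.0, 0.151, 0.989, -0.0]
contact_force: [0.5, 0.3, -0.8]
grip_width: 0.903
grip_force: 0.0
```

Run:
```python
from h import *
from workcell import manip
t=manip.snapshot("top");s=manip.snapshot("side");cv2.imwrite("pics/t7.png",t);cv2.imwrite("pics/s7.png",s)
cv2.imwrite("pics/v7.png",np.hstack([cv2.resize(t[160:260,290:390],(400,400)),cv2.resize(s[160:240,298:378],(400,400))]))
```

```text
(no output)
```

View pics/v7.png

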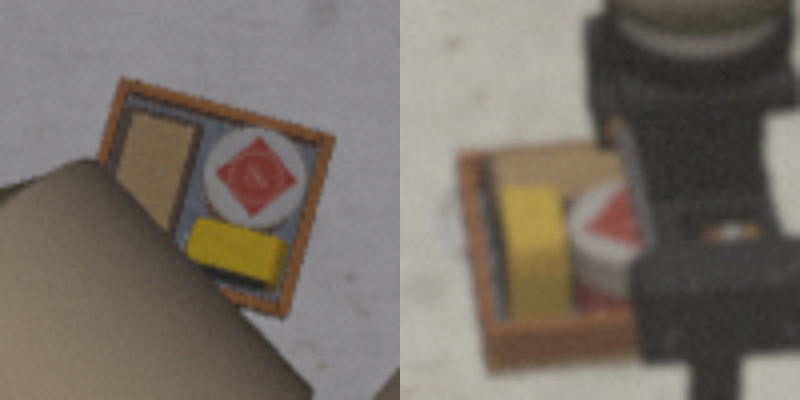

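The top view shows the block, the tin (centre 255,178) and the tape (centre 238,252) side by side inside the rim. The side view agrees, with the tin and tape upright.

Run:
```python
from h import *
t=cv2.imread("pics/t7.png"); a=np.radians(72.9); ux=np.array([np.cos(a),np.sin(a)]); uy=np.array([-ux[1],ux[0]])
def T(P): d=(np.atleast_2d(P)-[.4658,-.0554])*1e3; return np.c_[d@ux,d@uy].round(1)
k=big(t,(340,190,30,28),(0,110,90),(180,255,255))[0]; r=rect(ray("top",k,.056)); print("label",T(np.array(r[0])/1e3),r[1])
print("lid centre/edges by eye",T(ray("top",np.array([[255,178],[202,176],[307,178],[255,127],[255,228]])/4-.5+[290,160],.056)))
k=big(t,(335,212,30,22),(20,120,60),(35,255,255))[0]; r=rect(ray("top",k,.068)); print("tape",T(np.array(r[0])/1e3),r[1:],T(cv2.boxPoints(r)/1e3).tolist())
```

```text
label [[-31.  -18.4]] (37.80449295043945, 37.972007751464844)
lid centre/edges by eye [[-30.6 -17.2]
 [  3.7  -8.9]
 [-63.8 -26.7]
 [-21.5 -50.6]
 [-39.4  15.2]]
tape [[-31.9  34.1]] ((65.23727416992188, 34.0939826965332), 68.8022689819336) [[-63.2, 53.5], [-65.6, 19.5], [-0.6, 14.8], [1.9, 48.8]]
```

```bash
python3 -c "
from workcell import manip
print(manip.finish_job())"
```

```text
the job is handed in; nothing more can be done
None
```

I packed the grease tin and tape measure upright beside the sanding block in the tray and handed the job in at about 18 s. The last pictures show all three side by side within the walls, with nothing perched; the hand-in gave no verdict.

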